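# Set out the prosthetics bench for bonding a shin tube

## Robot

A 6-joint arm with a two-finger parallel gripper is mounted at the origin on the work surface. World frame = base frame: x ahead of the robot, y to its left, z up, the work surface at z = 0. Lengths are in m, angles in rad, forces in N, time in s.
With the tool pointing down it reaches from about 0.4 to 0.825 m from the base axis. Payload 7 kg.
Tool frame: the origin (TCP) lies on the centre line of the jaws, within the pads' length; the fingertips stand 22 mm ahead of it and the grasp point (between the pads) lies 3 mm ahead of it; z points along the fingers, y is the line along which they close (so a half turn about z gives the same grasp; the last joint's range is limited). The gripper opens to 88 mm and grips with 3 to 60 N. Pads are 19 mm wide; open, the fingers measure 130 mm over their backs; the gripper's body (78 mm by 193 mm) begins 47 mm behind the grasp point.
Start: joints at [1.41, 0.359, 0.012, 0, -1.224, -0.288], TCP at [0.293, 0.608, 0.249] pointing down, gripper open.
Joint ranges: [-3.07, 3.07], [-1.43, 2.12], [-1.02, 1.25], [-3.03, 1.67], [-3.05, -0], [-3.03, 3.03]. Speed limits (rad/s): [2.39, 2.39, 3.01, 3.14, 3.14, 3.14].

## Interface

Orientations are given as [roll, pitch, yaw] about the fixed x, y, z axes, in that order (R = Rz(yaw) Ry(pitch) Rx(roll)).
In Python, from station import arm gives the robot as it stands.
- The arm moves only by the tool arm_command, never from a script. Its argument "series" is one flat list of numbers, 7 for each row, row after row: the turn, a rotation vector about the tool's x, y, z each as a share of 90 degrees, from -1 to 1, then the shift along the tool's x, y, z each as a share of 0.1 m, from -1 to 1, then the opening, from 0 (shut) to 1 (fully open). A call has 1 to 8 rows; each row is the pose to reach, as a shift and turn from the pose commanded when the call began, along the tool's axes at that moment; what a row does not reach only later rows make up. A row lasts 1/8 s, in which the tool goes at most 62.5 mm and 10.7 degrees, less where a joint would pass 70% of its speed; a pose out of reach is approached as far as the arm can. A call with a number of a shift or a turn outside -1 to 1 is refused whole. A call with a gripper value outside its range is refused whole. The fingers move at their own pace and stop on an object; "force" is the grip in N (left out, the last holds). Time passes only in rows, so rows that repeat a pose let the fingers close. It gives the time, the measured TCP pose, the force, the opening and the grip force at its end, in the units of the state.
- arm.get_state(): the state, without advancing time (a new reading comes with each control period).
- arm.grab_frame(name): name is "side" or "top" or "wrist"; returns the picture (420x560x3 uint8, blue, green, red); there is no depth.
- arm.camera_model(name): a dict with "fovy" (degrees; the focal length in pixels is half the picture's height over the tangent of half this angle, whatever the lens; pixels are square), "cx", "cy" (the principal point, pixels), "D" ([k1, k2, p1, p2, k3] as OpenCV has them; the pictures are not rectified), "pose" (4x4, takes a point from camera to world coordinates). Camera axes: x right, y down, z forward; pixel columns grow to the right and rows downward; lengths in m; the calibration is good to about 2 mm. A picture is of the moment at which its call begins: read the wrist's pose just before it. camera_model takes no time and is no camera call; for the wrist camera it gives the pose at the moment of the call.
- arm.job_done(): hands the job in; it is judged then, once.
The state is a dict: "t": time; "q": joint angles; "qd": joint speeds; "joint_efforts": joint torques, N m; "eef_pos": TCP position; "ee_rot": TCP orientation; "force": force on the tool from outside, world axes, zero at the start; "moment": the same for the moment, N m; "width": finger opening in m; "gripper_force": force on a finger pad.
Only numpy, scipy, OpenCV 4.12 (cv2) and the standard library are available. Lean on these libraries where they do the work, as an engineer would, in place of code of your own. Each camera call takes 0.05 s, during which the arm holds its last target. There are 200 camera calls.

## Task

Set the bench out for the next bonding job. Stand the round cement tin midway between the gas torch and the brush pot, in line with them; stand the flat solvent can by the left-hand end of the white carton (left as seen from the robot), centred on that end, its broad side parallel to it; and lay the shin tube along the carton's near long side, parallel to it and centred on it, with its thin adapter plate to the left; leave a gap of about 4 cm between the carton and each of the latter two. Keep tin and can upright all the way, let go of everything, and leave all the other things on the bench where they are.

Things in the scene. Friction and masses are not known exactly. Their poses are not given: they have to be found in the camera images.
- tin: Round bare-steel cement tin with a pale paper band: 58 mm diameter, 90 mm high, plus a 36 mm wide, 14 mm high steel screw cap on top (104 mm in all). Stands upright. Origin: centre of the underside; z up. 0.3 to 0.5 kg.
- can: Flat rectangular steel solvent can with a pale paper band: 60 mm broad (its x) by 36 mm thick (its y) by 100 mm high, plus a small 22 mm wide, 14 mm high black cap near its +x end. Stands upright. Origin: centre of the underside; z up.
- tube: Shin tube, lying, 180 mm long: aluminium tube 30 mm in diameter along its x, bare from x -54 to +75 mm; dark steel clamp block (44 x 44 mm square) at x -90 to -54 mm; thin steel adapter plate (44 x 44 mm square) at x 75 to 85 mm, with a short stub beyond. It rests on its square ends. Origin: on the tube axis, 22 mm above the table. 0.34 kg.
- tube_plate (a point): Centre of the tube's thin adapter plate (80 mm along the tube's +x from its origin).
- carton: White cardboard carton, full and heavy, does not move: 100 mm deep (its x) by 160 mm long (its y) by 60 mm high. Origin: centre of the underside. Its near long side faces -x (towards the robot), its left-hand end is at y = +80 mm.
- torch: Hand gas torch on a dark cylinder, upright, does not move: cylinder 76 mm in diameter, 130 mm high, black head and brass nozzle above it up to 200 mm high; nozzle points along its +x to 82 mm from the axis. Origin: centre of the underside. The brush pot stands 210 mm from it, axis to axis, along its +y or its -y.
- pot: Brush pot, does not move: pale cup 80 mm in diameter at the rim, 100 mm high, with wooden handles standing in it up to 165 mm high. Origin: centre of the underside.
- bottle: Bystander: slim white plastic bottle, 44 mm in diameter, 125 mm high, black cap. Origin: centre of the underside.
- adapter: Bystander: dark steel disc with four bolt heads, 60 mm in diameter, 30 mm high. Origin: centre of the underside.
- tape: Bystander: grey tape roll lying flat, 100 mm outside, 76 mm inside, 48 mm high. Origin: centre of the underside.
- screwdriver: Bystander: screwdriver, 190 mm long, lying along its x. Origin: middle of its underside.
- wrench: Bystander: steel wrench, 170 mm long, lying along its x. Origin: middle of its underside.
- tray: Bystander: small open aluminium tray, 100 mm (x) by 70 mm (y), 30 mm high. Origin: centre of the underside.
Not all that is in view belongs to the job. Leave any orange or red look-alike of the tube alone.

How it is judged:
At the end, for the whole second after the job is handed in: Upright tin: under 16 mm off the torch-pot line, under 121 mm from each axis. Can upright left of carton, tube lying in front (plate left): gaps 40 mm within 15, centred within 20, parallel within 0.2 rad (can), 0.17 (tube). All resting on the table, released (horizontal distance between tin and torch below 0.121 m and horizontal distance between tin and pot below 0.121 m and x of tin in the frame of torch between -0.016 and 0.016 m and height (world z) of each of tin, can below 0.006 m and angle between each of tin, can's own z axis and vertical below 0.1 rad and y of can in the frame of carton between 0.123 and 0.153 m and x of can in the frame of carton between -0.02 and 0.02 m and angle between the x axis of can and the x axis of carton, either way round below 0.2 rad and x of tube in the frame of carton between -0.127 and -0.097 m and y of tube in the frame of carton between -0.02 and 0.02 m and angle between the x axis of tube and the y axis of carton, either way round below 0.17 rad and y of tube_plate in the frame of carton above 0.04 m and height (world z) of tube below 0.028 m and linear speed of each of tin, can, tube below 0.02 m/s); the robot touches nothing.
It fails at once if a bystander (bottle, disc adapter, tape roll, screwdriver, wrench, tray) is moved by more than 20 mm (distance of any of bottle, adapter, tape, screwdriver, wrench, tray from where it was at the start of the episode above 0.02 m).
It fails at once if the tin or the can is tipped by more than 0.6 rad (angle between any of tin, can's own z axis and vertical above 0.6 rad).
It also fails if it takes over 72 s, if anything falls off the work surface, if the arm or the gripper's body presses on something with over 40 N, if the wrist force passes 120 N, or if a joint passes its speed limit or range.

## Working session

There is one attempt and no reset: what is moved stays moved. The work goes in short steps, Python scripts to look and compute and a tool call to move; the robot and the scene stay as the last step left them, time stands still between calls to the robot, and variables do not carry over. Pictures are saved under pics/ and viewed, at most 10 in all, crops included, and the job is handed in when it is done.

Besides the shell and the picture viewer there is one more tool, called after "Request:" in YAML: its name, and indented under it one key for each argument. arm_command: Moves the arm, as the interface text tells. Its arguments: {"type":"object","properties":{"series":{"type":"array"},"force":{"type":"number"}},"required":["series"]}

```bash
mkdir -p pics
cat > h.py <<'E'
import numpy as np, cv2
from station import arm
def K(m):
    f=210/np.tan(np.radians(m["fovy"])/2); return np.array([[f,0,m["cx"]],[0,f,m["cy"]],[0,0,1.]])
def ray(m,px):
    p=cv2.undistortPoints(np.array(px,float).reshape(-1,1,2),K(m),np.array(m["D"],float)).reshape(-1,2)
    T=np.array(m["pose"]); d=np.c_[p,np.ones(len(p))]@T[:3,:3].T; return T[:3,3],d
def onz(m,px,z):
    o,d=ray(m,px); return o+d*((z-o[2])/d[:,2:3])
def proj(m,P):
    T=np.linalg.inv(np.array(m["pose"])); r=cv2.Rodrigues(T[:3,:3])[0]
    return cv2.projectPoints(np.array(P,float).reshape(-1,3),r,T[:3,3],K(m),np.array(m["D"],float))[0].reshape(-1,2)
E
python3 - <<'E'
from h import *
for n in("top","side"):
    im=arm.grab_frame(n); cv2.imwrite(f"pics/{n}0.png",im); cv2.imwrite(f"pics/{n}0v.png",cv2.resize(im,(800,600),interpolation=cv2.INTER_CUBIC))
    m=arm.camera_model(n); print(n,m["fovy"],m["cx"],m["cy"],m["D"],np.round(m["pose"],3).tolist())
s=arm.get_state(); print(s)
E
```

```text
top 52.42187931666353 279.4657516740303 205.2672417759538 [0.02534597 0.         0.         0.         0.        ] [[-0.025, -0.999, 0.047, 0.445], [-1.0, 0.025, 0.001, 0.012], [-0.003, -0.047, -0.999, 1.287], [0.0, 0.0, 0.0, 1.0]]
side 51.26815476685489 282.51101810011437 210.13407171097094 [0.01831308 0.         0.         0.         0.        ] [[0.996, -0.045, 0.072, 0.418], [-0.083, -0.669, 0.738, -0.984], [0.015, -0.742, -0.671, 0.93], [0.0, 0.0, 0.0, 1.0]]
{'t': 0.1, 'q': array([ 1.41010950e+00,  3.59325343e-01,  1.11345144e-02, -2.84170897e-04,
       -1.22409086e+00, -2.88133595e-01]), 'qd': array([-4.37644099e-05, -1.91905308e-03,  1.75880460e-03, -1.07074034e-03,
       -3.55993803e-04,  1.82797095e-04]), 'joint_efforts': array([-1.35461280e-03, -5.84165025e+01,  2.93752956e+01,  7.01539725e+00,
        1.01999397e-02, -5.23724441e-05]), 'eef_pos': array([0.29271773, 0.60777679, 0.24770727]), 'ee_rot': array([ 3.14009261e+00, -1.65981959e-04, -4.48917059e-01]), 'force': array([-0.78179194, -0.88366161, -1.23843442]), 'moment': array([-0.01110791,  0.03403232,  0.00214778]), 'gripper_force': 0.0, 'width': 0.08739044978542115}
```

View pics/top0v.png

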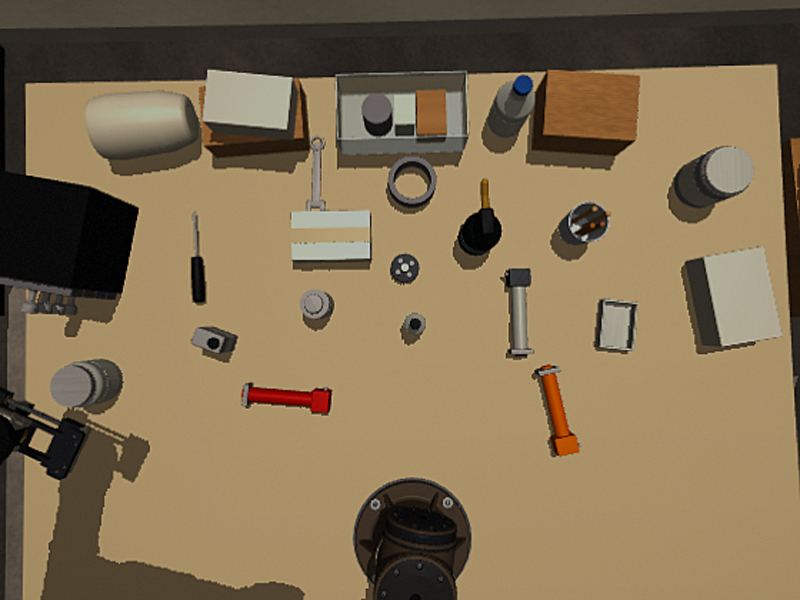

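View pics/side0v.png

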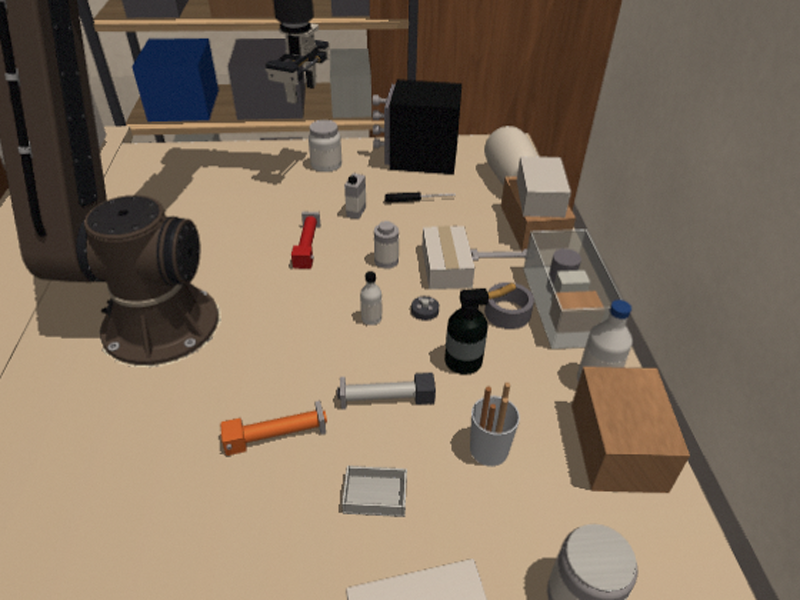

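The top view (800x600) shows:
- Carton (331,236), torch (480,232) and pot (585,223).
- Tin candidates: the small one at (316,305), and big jars at (85,383) and (720,175). The small one fits 58 mm with a cap.
- Can (213,341), with its black cap.
- Tube candidates: grey (518,312), red (287,398) and orange (557,410). The grey one with the dark block fits. Its plate is at the near end (520,352).

I'll confirm these in a crop.

Run:
```python
from h import *
im=cv2.imread("pics/top0.png"); c=im[120:270,125:445]; cv2.imwrite("pics/crop1.png",cv2.resize(c,(800,375),interpolation=cv2.INTER_CUBIC))
m=arm.camera_model("top")
hsv=cv2.cvtColor(im,cv2.COLOR_BGR2HSV)
mask=((hsv[...,1]<60)).astype(np.uint8)*255   # non-wood
n,l,st,ce=cv2.connectedComponentsWithStats(mask)
for i in range(1,n):
    if 60<st[i,4]<6000:
        ys,xs=np.where(l==i); r=cv2.minAreaRect(np.c_[xs,ys].astype(np.float32)); print(st[i].tolist(),np.round(ce[i],1),[np.round(a,1).tolist() for a in r],np.round(onz(m,[ce[i]],0.0)[0,:2],3))
```

```text
[341, 56, 34, 40, 813] [356.6  77.2] [[356.4, 76.5], [26.6, 39.0], 30.3] [ 0.891 -0.232]
[60, 64, 69, 32, 1383] [93.9 78.2] [[93.7, 79.6], [29.8, 68.3], 85.6] [0.907 0.569]
[204, 95, 55, 65, 975] [227.8 143.2] [[231.0, 127.0], [64.0, 54.0], 90.0] [0.698 0.166]
[472, 102, 56, 43, 1681] [499.7 123.4] [[499.2, 123.4], [35.1, 57.4], 66.8] [ 0.736 -0.657]
[272, 109, 33, 36, 512] [288.1 125.6] [[288.0, 126.5], [35.0, 32.0], 90.0] [ 0.748 -0.019]
[391, 141, 36, 31, 564] [407.3 157.2] [[409.5, 157.5], [28.3, 35.4], 45.0] [ 0.642 -0.377]
[84, 143, 13, 62, 117] [ 89.8 170.4] [[88.6, 173.6], [8.3, 61.4], 6.9] [0.626 0.584]
[321, 146, 30, 32, 290] [336.3 160.5] [[335.1, 162.7], [27.3, 30.9], 63.4] [ 0.637 -0.162]
[134, 149, 9, 61, 211] [137.3 184.6] [[137.2, 179.1], [60.3, 7.2], 87.4] [0.579 0.441]
[204, 169, 56, 15, 684] [231.3 175.3] [[231.3, 176.1], [13.9, 55.0], 88.2] [0.6   0.157]
[480, 172, 68, 71, 3490] [513.5 208. ] [[513.2, 208.3], [64.9, 56.3], 78.7] [ 0.48  -0.686]
[273, 178, 20, 20, 285] [283.  187.6] [[283.1, 187.8], [18.6, 18.9], 68.2] [0.559 0.001]
[353, 188, 20, 62, 688] [363.  2
[... 429 characters left out ...]
2, 18, 416] [149.3 237.4] [[149.3, 237.4], [28.9, 16.3], 20.6] [0.419 0.407]
[35, 252, 51, 33, 1324] [ 59.9 267.9] [[60.0, 267.6], [31.3, 50.7], 76.0] [0.335 0.673]
[375, 256, 17, 7, 62] [383.  259.4] [[383.0, 259.2], [4.5, 16.5], 79.7] [ 0.336 -0.292]
[0, 311, 19, 109, 991] [  7.9 362.8] [[9.0, 365.0], [18.0, 108.0], 0.0] [0.063 0.822]
[247, 334, 83, 72, 432] [289.1 356.6] [[288.7, 368.6], [82.3, 69.0], 3.6] [ 0.057 -0.004]
[274, 356, 43, 16, 357] [295.1 363.8] [[295.0, 363.5], [42.7, 14.0], 5.7] [ 0.036 -0.021]
[270, 364, 50, 18, 283] [293.7 375.2] [[293.7, 373.8], [49.6, 12.7], 8.1] [ 0.003 -0.016]
[264, 392, 53, 28, 1154] [290.2 407.5] [[290.0, 405.5], [27.0, 52.0], 90.0] [-0.089 -0.003]
```

View pics/crop1.png

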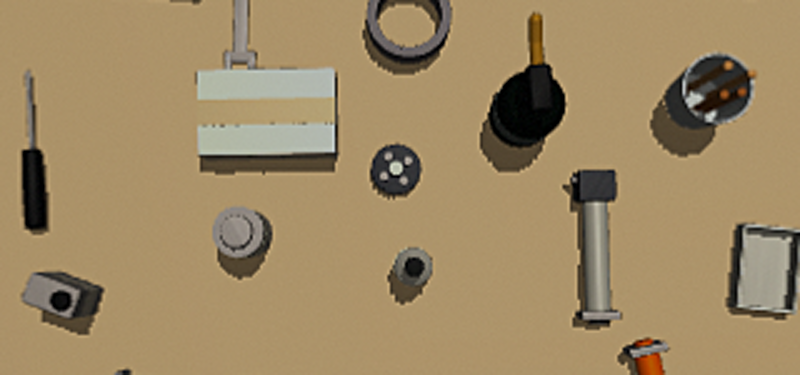

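The crop confirms it: tin with round cap at crop (236,231), can with black cap at (60,300), grey tube with dark block at the far end (595,185) and plate at the near end (598,317), carton top corners about (197,69) to (337,155).

Run:
```python
from h import *
im=cv2.imread("pics/top0.png"); m=arm.camera_model("top")
C=lambda p:np.array(p,float).reshape(-1,2)/2.5+[125,120]
def show(n,p,z): print(n,np.round(onz(m,C(p),z)[:,:2],3).tolist())
show("carton",[(197,69),(336,67),(337,153),(199,155)],.06)
show("tincap",[(236,231)],.104)
show("canTop",[(34,272),(75,279),(64,316),(22,298)],.1); show("cancap",[(60,300)],.114)
show("bottle",[(414,266)],.125); show("adapter",[(396,168)],.03)
show("tubeblock",[(578,170),(615,170),(615,201),(578,201)],.044); show("plate",[(579,313),(617,310),(620,319),(580,323)],.044)
show("tubeAxis",[(595,202),(597,310)],.037)
show("pot rim l,r,t,b",[(681,90),(754,88),(717,53),(716,125)],.1)
show("tray",[(740,225),(800,228),(795,312),(733,310)],.03)
g=im.max(2)
blk=((g<45)).astype(np.uint8)
n,l,st,ce=cv2.connectedComponentsWithStats(blk)
i=[k for k in range(1,n) if st[k,0]<336<st[k,0]+st[k,2] and st[k,1]<160<st[k,1]+st[k,3]]
print([st[k].tolist() for k in i])
# side view black torch & silhouettes
s=cv2.imread("pics/side0.png"); ms=arm.camera_model("side")
c=s[190:340,300:390]; cv2.imwrite("pics/crop2.png",np.hstack([cv2.resize(c,(360,600),interpolation=cv2.INTER_CUBIC),cv2.resize(im[135:195,310:350],(400,600),interpolation=cv2.INTER_CUBIC)]))
```

```text
carton [[0.675, 0.228], [0.674, 0.067], [0.574, 0.069], [0.575, 0.228]]
tincap [[0.485, 0.18]]
canTop [[0.445, 0.405], [0.437, 0.36], [0.396, 0.373], [0.417, 0.419]]
cancap [[0.414, 0.373]]
bottle [[0.442, -0.015]]
adapter [[0.557, 0.001]]
tubeblock [[0.548, -0.212], [0.547, -0.255], [0.511, -0.253], [0.512, -0.21]]
plate [[0.382, -0.207], [0.385, -0.251], [0.374, -0.254], [0.371, -0.208]]
tubeAxis [[0.511, -0.231], [0.385, -0.229]]
pot rim l,r,t,b [[0.63, -0.319], [0.63, -0.4], [0.671, -0.361], [0.59, -0.357]]
tray [[0.48, -0.402], [0.475, -0.471], [0.377, -0.461], [0.381, -0.389]]
[[320, 145, 31, 34, 720]]
```

View pics/crop2.png

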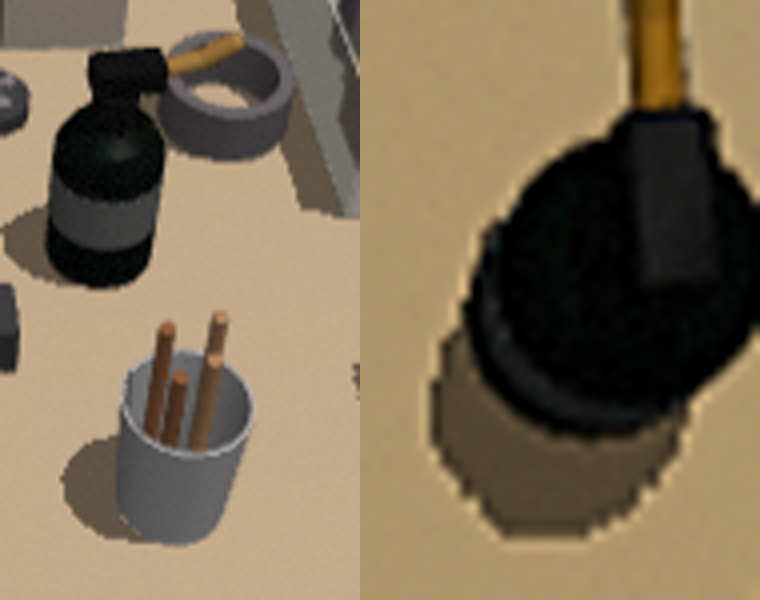

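Run:
```python
from h import *
m=arm.camera_model("top");ms=arm.camera_model("side")
pot=np.array([.630,-.360])
P=onz(ms,[(325,261.8)],0)[0]; o=np.array(ms["pose"])[:3,3]; d=(P-o)[:2]; d/=np.linalg.norm(d); print("near",P,"axis",P[:2]+.038*d)
# lateral: band edges of cylinder side
o,D=ray(ms,[(300+47/4,190+240/4),(300+155/4,190+240/4)]); D/=np.linalg.norm(D,axis=1)[:,None]
b=D.sum(0); t=.84/ b[1]; c=o+b*t; print("mid ray at y",c)
for y in(-.13,-.15,-.17): print(y,(o+b*(y-o[1])/b[1]).round(3))
print("nozzle",onz(m,[(125+535/2.5,120+13/2.5),(125+536/2.5,120+65/2.5)],.185)[:,:2])
# top rim of shoulder / lower edges
print("low rim left, bottom",onz(m,[(320.4,166),(334,178.5)],.0)[:,:2],onz(m,[(320.4,166),(334,178.5)],.03)[:,:2])
for p in[(.63,-.15),(.64,-.15),(.635,-.155)]:
  T=np.linspace(0,2*np.pi,60); print(p, np.linalg.norm(pot-p))
  for z in(0,.13):
    q=proj(m,np.c_[p[0]+.038*np.cos(T),p[1]+.038*np.sin(T),0*T+z]); s=proj(ms,np.c_[p[0]+.038*np.cos(T),p[1]+.038*np.sin(T),0*T+z])
    print(z,"top",q.min(0).round(1),q.max(0).round(1),"side",s.min(0).round(1),s.max(0).round(1))
```

```text
near [ 0.61773257 -0.1840815   0.        ] axis [ 0.62695591 -0.14721783]
mid ray at y [ 0.62414726 -0.14435205  0.00516534]
-0.13 [ 0.628 -0.13  -0.011]
-0.15 [ 0.623 -0.15   0.011]
-0.17 [ 0.618 -0.17   0.033]
nozzle [[ 0.70173659 -0.14686073]
 [ 0.6472122  -0.14624397]]
low rim left, bottom [[ 0.62173899 -0.11339677]
 [ 0.58267492 -0.15339902]] [[ 0.61760869 -0.11048044]
 [ 0.57945549 -0.14954994]]
(0.63, -0.15) 0.21
0 top [319.9 150.5] [345.  175.5] side [314.1 242.9] [340.7 262.6]
0.13 top [324.3 142.2] [352.2 169.9] side [317.2 210. ] [345.8 229.6]
(0.64, -0.15) 0.21023796041628637
0 top [319.8 147.3] [344.9 172.2] side [317.6 242.8] [344.2 262.5]
0.13 top [324.2 138.5] [352.  166.2] side [320.9 209.9] [349.5 229.4]
(0.635, -0.155) 0.20506096654409875
0 top [321.5 148.8] [346.6 173.8] side [316.1 244.1] [342.7 263.9]
0.13 top [326.  140.3] [353.9 168. ] side [319.3 211.2] [348.  230.9]
```

```bash
cat >> h.py <<'E'
from scipy.spatial.transform import Rotation as Ro
def go(*tg):
    """chain of targets (x,y,z,yaw): print shift (tool axes, /0.1) and turn z (/90deg) of each from the one before"""
    s=arm.get_state(); p=np.array(s["eef_pos"]); yaw=s["ee_rot"][2]; print("at",s["t"].__round__(2),p.round(3),np.round(s["ee_rot"],3),round(s["width"],4))
    for t in tg:
        d=np.array(t[:3])-p; R=Ro.from_euler("xyz",[np.pi,0,yaw]); w=(yaw-t[3])/(np.pi/2)
        print(t,"turn z",round(w,3),"shift",np.round(R.inv().apply(d)/.1,3)); p=np.array(t[:3]);yaw=t[3]
E
python3 - <<'E'
from h import *
m=arm.camera_model("wrist"); s=arm.get_state(); T=np.eye(4);T[:3,:3]=Ro.from_euler("xyz",s["ee_rot"]).as_matrix();T[:3,3]=s["eef_pos"]
print((np.linalg.inv(T)@m["pose"]).round(3),m["fovy"],m["D"])
go((.42,.45,.26,-.449),(.485,.18,.25,-1.571),(.485,.18,.071,-1.571))
E
```

```text
[[-0.001 -0.961 -0.278  0.075]
 [ 1.    -0.001  0.    -0.   ]
 [-0.001 -0.278  0.961 -0.136]
 [ 0.     0.     0.     1.   ]] 63.49335453846863 [-0.05579575  0.          0.          0.          0.        ]
at 0.1 [0.293 0.608 0.248] [ 3.14  -0.    -0.449] 0.0874
(0.42, 0.45, 0.26, -0.449) turn z 0.0 shift [ 1.831  0.869 -0.123]
(0.485, 0.18, 0.25, -1.571) turn z 0.714 shift [1.758 2.15  0.1  ]
(0.485, 0.18, 0.071, -1.571) turn z 0.0 shift [-0.   -0.    1.79]
```

Request:
arm_command:
  series: [0, 0, 0, 0.45, 0.22, 0, 1, 0, 0, 0, 0.92, 0.44, -0.06, 1]

```text
t: 0.35
eef_pos: [0.3566, 0.5275, 0.2533]
ee_rot: [3.139, -0.0, -0.447]
force: [0.4, -0.6, -0.3]
width: 0.0878
gripper_force: 0.0
```

Request:
arm_command:
  series: [0, 0, 0, 0.45, 0.22, 0, 1, 0, 0, 0, 0.92, 0.43, -0.06, 1, 0, 0, 0, 0.92, 0.43, -0.06, 1, 0, 0, 0, 0.92, 0.43, -0.06, 1, 0, 0, 0, 0.92, 0.43, -0.06, 1]

```text
t: 0.98
eef_pos: [0.4203, 0.4505, 0.2602]
ee_rot: [3.141, 0.0, -0.448]
force: [0.1, 0.9, 0.2]
width: 0.0875
gripper_force: 0.0
```

Run:
```python
from h import *
m=arm.camera_model("wrist"); im=arm.grab_frame("wrist"); cv2.imwrite("pics/w1.png",im)
go()
print("predicted can cap px",proj(m,[(.414,.373,.114),(.43,.385,.1),(.485,.18,.1)]).round(0).tolist())
```

```text
at 1.02 [0.42  0.451 0.26 ] [ 3.141  0.    -0.448] 0.0871
predicted can cap px [[367.0, 165.0], [344.0, 152.0], [547.0, -16.0]]
```

View pics/w1.png

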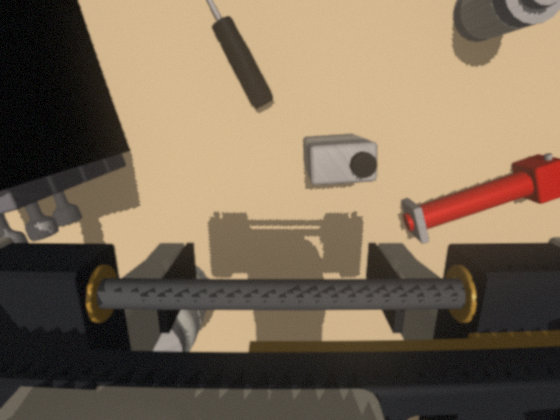

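The wrist view shows the can's top face with corners near (308,147), (376,141), (377,178), (313,185), and its cap at (363,165).

Run:
```python
from h import *
m=arm.camera_model("wrist")
q=onz(m,[(308,147),(376,141),(377,178),(313,185)],.1)[:,:2]; print(q.round(3),q.mean(0),onz(m,[(363,165)],.114))
for a,b in((0,1),(3,2),(0,3),(1,2)): v=q[b]-q[a]; print(np.linalg.norm(v).round(3),np.degrees(np.arctan2(v[1],v[0])).round(1))
go((.485,.18,.25,-1.571),(.485,.18,.071,-1.571))
```

```text
[[0.447 0.411]
 [0.427 0.356]
 [0.396 0.367]
 [0.415 0.421]] [0.42114222 0.38880583] [[0.41568377 0.37605886 0.114     ]]
0.059 -110.5
0.057 -109.3
0.034 163.0
0.033 160.1
at 1.02 [0.42  0.451 0.26 ] [ 3.141  0.    -0.448] 0.0871
(0.485, 0.18, 0.25, -1.571) turn z 0.715 shift [1.755 2.159 0.102]
(0.485, 0.18, 0.071, -1.571) turn z 0.0 shift [-0.   -0.    1.79]
```

Request:
arm_command:
  series: [0, 0, 0, 0.4, 0.45, 0, 1, 0, 0, 0, 0.88, 1.0, 0, 1, 0, 0, 0, 0.88, 1.0, 0, 1]

```text
t: 1.4
eef_pos: [0.4568, 0.3195, 0.2608]
ee_rot: [3.141, 0.0, -0.45]
force: [0.3, 1.0, 0.0]
width: 0.0878
gripper_force: 0.0
```

Request:
arm_command:
  series: [0, 0, 0.12, 0.4, 0.45, 0, 1, 0, 0, 0.24, 0.875, 1.0, 0, 1, 0, 0, 0.36, 0.875, 1.0, 0, 1, 0, 0, 0.48, 0.875, 1.0, 0, 1, 0, 0, 0.6, 0.875, 1.0, 0, 1, 0, 0, 0.715, 0.875, 1.0, 0, 1, 0, 0, 0.715, 0.875, 1.0, 0, 1, 0, 0, 0.715, 0.875, 1.0, 0, 1]

```text
t: 2.4
eef_pos: [0.4922, 0.1942, 0.2604]
ee_rot: [3.141, -0.0, -1.567]
force: [0.7, 1.2, -0.1]
width: 0.0874
gripper_force: 0.0
```

Run:
```python
from h import *
im=arm.grab_frame("wrist"); cv2.imwrite("pics/w2.png",im); m=arm.camera_model("wrist")
print(proj(m,[(.485,.18,.104)]))
c=cv2.HoughCircles(cv2.medianBlur(cv2.cvtColor(im,6),5),cv2.HOUGH_GRADIENT,1,40,param1=100,param2=25,minRadius=15,maxRadius=60)
print(None if c is None else [(x.round(0).tolist(),onz(m,[x[:2]],.104)[0,:2].round(3).tolist()) for x in c[0][:8]])
go((.485,.18,.25,-1.571),(.485,.18,.071,-1.571))
```

```text
[[289.21439913 178.94324245]]
[([288.0, 182.0, 20.0], [0.486, 0.182])]
at 2.45 [0.492 0.194 0.26 ] [ 3.142 -0.    -1.568] 0.0876
(0.485, 0.18, 0.25, -1.571) turn z 0.002 shift [0.141 0.072 0.105]
(0.485, 0.18, 0.071, -1.571) turn z 0.0 shift [-0.   -0.    1.79]
```

View pics/w2.png

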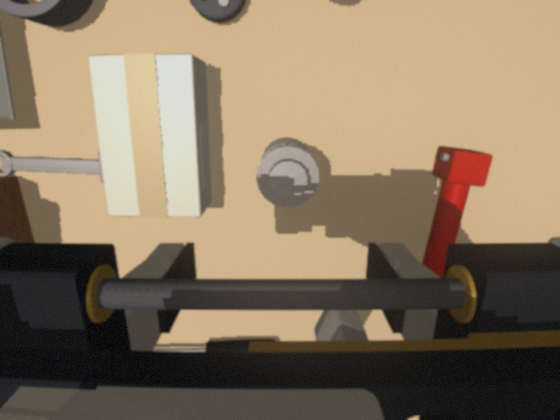

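The tin's cap is at (288,182), which gives (0.486, 0.182) and agrees with the top view. Next I descend, grip and lift.

Request:
arm_command:
  series: [0, 0, 0, 0.13, 0.065, 0, 1, 0, 0, 0, 0.13, 0.065, 0.5, 1, 0, 0, 0, 0.13, 0.065, 1.0, 1, 0, 0, 0, 0.13, 0.065, 1.0, 1]

```text
t: 2.95
eef_pos: [0.4835, 0.1785, 0.1578]
ee_rot: [3.136, -0.004, -1.572]
force: [-0.1, 0.5, 1.6]
width: 0.0876
gripper_force: 0.0
```

Request:
arm_command:
  series: [0, 0, 0, 0, 0, 0.4, 1, 0, 0, 0, 0, 0, 0.7, 1, 0, 0, 0, 0, 0, 0.88, 1, 0, 0, 0, 0, 0, 0.88, 1, 0, 0, 0, 0, 0, 0.88, 0.5, 0, 0, 0, 0, 0, 0.88, 0.3, 0, 0, 0, 0, 0, 0.88, 0.3, 0, 0, 0, 0, 0, 0.88, 0.3]
  force: 30

```text
t: 3.95
eef_pos: [0.486, 0.1808, 0.0731]
ee_rot: [-3.141, 0.0, -1.572]
force: [0.1, 0.1, 4.3]
width: 0.0574
gripper_force: 30.0
```

Request:
arm_command:
  series: [0, 0, 0, 0, 0, 0, 0.3, 0, 0, 0, 0, 0, 0, 0.3, 0, 0, 0, 0, 0, -0.1, 0.3, 0, 0, 0, 0, 0, -0.3, 0.3, 0, 0, 0, 0, 0, -0.5, 0.3, 0, 0, 0, 0, 0, -0.8, 0.3, 0, 0, 0, 0, 0, -1, 0.3, 0, 0, 0, 0, 0, -1, 0.3]

```text
t: 4.95
eef_pos: [0.4861, 0.181, 0.1738]
ee_rot: [-3.14, 0.002, -1.572]
force: [-0.5, -0.8, -4.2]
width: 0.058
gripper_force: 30.0
```

Request:
arm_command:
  series: [0, 0, 0, 0, 0, -0.3, 0.3, 0, 0, 0, 0.25, 0, -0.6, 0.3, 0, 0, 0, 0.6, 0, -0.6, 0.3, 0, 0, 0, 1, 0, -0.6, 0.3]

```text
t: 5.45
eef_pos: [0.4848, 0.0797, 0.2314]
ee_rot: [3.14, -0.0, -1.571]
force: [0.8, -0.2, -4.1]
width: 0.0574
gripper_force: 30.0
```

Request:
arm_command:
  series: [0, 0, 0, 0.4, 0, 0, 0.3, 0, 0, 0, 0.8, 0, 0, 0.3, 0, 0, 0, 1, 0, 0, 0.3]

```text
t: 5.82
eef_pos: [0.4842, -0.0212, 0.231]
ee_rot: [3.139, -0.0, -1.574]
force: [-0.2, 0.1, -3.3]
width: 0.0571
gripper_force: 30.0
```

Request:
arm_command:
  series: [0, 0, 0, 0.4, 0, 0, 0.3, 0, 0, 0, 0.8, 0, 0, 0.3, 0, 0, 0, 1, 0, 0, 0.3]

```text
t: 6.2
eef_pos: [0.4842, -0.121, 0.2309]
ee_rot: [3.139, 0.0, -1.574]
force: [-0.5, 0.5, -2.4]
width: 0.0575
gripper_force: 30.0
```

Request:
arm_command:
  series: [0, 0, 0, 0.4, 0, 0, 0.3, 0, 0, 0, 0.8, 0, 0, 0.3, 0, 0, 0, 1, 0, 0, 0.3]

```text
t: 6.58
eef_pos: [0.4842, -0.2208, 0.2307]
ee_rot: [3.139, 0.001, -1.574]
force: [0.6, 0.1, -3.7]
width: 0.0575
gripper_force: 30.0
```

Request:
arm_command:
  series: [0, 0, 0, 0.36, -0.2, 0, 0.3, 0, 0, 0, 0.36, -0.6, 0, 0.3, 0, 0, 0, 0.36, -0.9, 0, 0.3, 0, 0, 0, 0.36, -0.9, 0, 0.3, 0, 0, 0, 0.36, -0.9, 0, 0.3]

```text
t: 7.2
eef_pos: [0.5742, -0.2552, 0.2308]
ee_rot: [3.139, 0.001, -1.572]
force: [0.6, 0.8, -3.0]
width: 0.0577
gripper_force: 30.0
```

Run:
```python
from h import *
go((.626,-.255,.23,-1.571),(.626,-.255,.0735,-1.571))
```

```text
at 7.2 [ 0.574 -0.255  0.231] [ 3.139e+00  1.000e-03 -1.572e+00] 0.0577
(0.626, -0.255, 0.23, -1.571) turn z -0.001 shift [-0.003 -0.518  0.008]
(0.626, -0.255, 0.0735, -1.571) turn z 0.0 shift [-0.    -0.     1.565]
```

Place: slow last 20 mm, then release (fingers close along x, so opening is clear of torch and pot) and rise.

Request:
arm_command:
  series: [0, 0, 0, 0, -0.3, 0, 0.3, 0, 0, 0, 0, -0.52, 0, 0.3, 0, 0, 0, 0, -0.52, 0.2, 0.3, 0, 0, 0, 0, -0.52, 0.5, 0.3, 0, 0, 0, 0, -0.52, 0.8, 0.3, 0, 0, 0, 0, -0.52, 1, 0.3, 0, 0, 0, 0, -0.52, 1, 0.3]

```text
t: 8.07
eef_pos: [0.6252, -0.2552, 0.1307]
ee_rot: [3.137, 0.001, -1.572]
force: [0.3, 0.6, -2.5]
width: 0.0572
gripper_force: 30.0
```

Request:
arm_command:
  series: [0, 0, 0, 0, 0, 0.2, 0.3, 0, 0, 0, 0, 0, 0.35, 0.3, 0, 0, 0, 0, 0, 0.45, 0.3, 0, 0, 0, 0, 0, 0.52, 0.3, 0, 0, 0, 0, 0, 0.55, 0.3, 0, 0, 0, 0, 0, 0.565, 0.3, 0, 0, 0, 0, 0, 0.565, 0.3, 0, 0, 0, 0, 0, 0.565, 0.3]

```text
t: 9.07
eef_pos: [0.6275, -0.2556, 0.0764]
ee_rot: [-3.141, -0.0, -1.572]
force: [-0.8, 0.1, -4.1]
width: 0.0577
gripper_force: 30.0
```

Request:
arm_command:
  series: [0, 0, 0, 0, 0, 0.02, 0.3, 0, 0, 0, 0, 0, 0.035, 0.3, 0, 0, 0, 0, 0, 0.035, 0.3, 0, 0, 0, 0, 0, 0.035, 0.3]

```text
t: 9.57
eef_pos: [0.6274, -0.2556, 0.0732]
ee_rot: [-3.141, -0.0, -1.572]
force: [-2.1, 2.2, 2.8]
width: 0.0573
gripper_force: 30.0
```

Request:
arm_command:
  series: [0, 0, 0, 0, 0, 0.035, 0.9, 0, 0, 0, 0, 0, 0.035, 0.9, 0, 0, 0, 0, 0, 0.035, 0.9, 0, 0, 0, 0, 0, -0.15, 0.9, 0, 0, 0, 0, 0, -0.5, 0.9, 0, 0, 0, 0, 0, -1, 0.9]

```text
t: 10.32
eef_pos: [0.6267, -0.2556, 0.1738]
ee_rot: [3.14, 0.0, -1.572]
force: [0.9, -0.8, -0.0]
width: 0.079
gripper_force: 0.0
```

Request:
arm_command:
  series: [0, 0, 0, 0, 0, -0.5, 1, 0, 0, 0, 0, 0, -0.75, 1, 0, 0, 0, 0, 0.5, -0.75, 1, 0, 0, 0, 0, 0.9, -0.75, 1, 0, 0, -0.1, 0, 0.9, -0.75, 1, 0, 0, -0.2, 0, 0.9, -0.75, 1, 0, 0, -0.3, 0, 0.9, -0.75, 1, 0, 0, -0.4, 0, 0.9, -0.75, 1]

```text
t: 11.32
eef_pos: [0.5374, -0.2556, 0.2493]
ee_rot: [-3.14, -0.002, -0.938]
force: [0.2, 0.6, -0.8]
width: 0.0876
gripper_force: 0.0
```

Request:
arm_command:
  series: [0, 0, -0.12, 0, 0, 0, 1, 0, 0, -0.24, 0, 0, 0, 1, 0, 0, -0.36, 0, 0, 0, 1, 0, 0, -0.48, 0, 0, 0, 1, 0, 0, -0.6, 0, 0, 0, 1, 0, 0, -0.6, 0, 0, 0, 1, 0, 0, -0.6, 0, 0, 0, 1]

```text
t: 12.2
eef_pos: [0.5373, -0.2555, 0.2484]
ee_rot: [3.141, -0.001, -0.005]
force: [0.0, 0.1, 0.6]
width: 0.0879
gripper_force: 0.0
```

Run:
```python
from h import *
im=arm.grab_frame("wrist"); cv2.imwrite("pics/w3.png",im); m=arm.camera_model("wrist")
print(proj(m,[(.458,-.2305,.037),(.385,-.229,.037),(.511,-.231,.037)]).round(0).tolist(),proj(m,[(.626,-.255,.104)]))
cv2.imwrite("pics/top1.png",arm.grab_frame("top"))
go((.473,-.2305,.13,0.0),(.473,-.2305,.027,0))
```

```text
[[258.0, 252.0], [259.0, 309.0], [258.0, 206.0]] [[279.31042365  89.20685958]]
at 12.3 [ 0.537 -0.256  0.248] [ 3.141 -0.    -0.004] 0.0878
(0.473, -0.2305, 0.13, 0.0) turn z -0.002 shift [-0.644 -0.248  1.18 ]
(0.473, -0.2305, 0.027, 0) turn z 0.0 shift [ 0.   -0.    1.03]
```

View pics/w3.png

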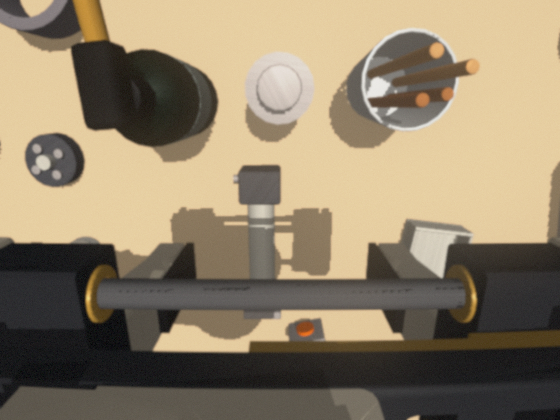

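Tin stands at (279,89) between torch and pot (409,80). The tube is at column 260 where I predicted 258, with its block at (260,185).

Request:
arm_command:
  series: [0, 0, 0, -0.35, -0.14, 0.2, 1, 0, 0, 0, -0.645, -0.25, 0.5, 1, 0, 0, 0, -0.645, -0.25, 1, 1]

```text
t: 12.68
eef_pos: [0.4724, -0.2301, 0.1488]
ee_rot: [3.141, -0.004, -0.003]
force: [1.3, -0.6, -0.7]
width: 0.0877
gripper_force: 0.0
```

Request:
arm_command:
  series: [0, 0, 0, 0, 0, 0.5, 1, 0, 0, 0, 0, 0, 0.9, 1, 0, 0, 0, 0, 0, 1, 1, 0, 0, 0, 0, 0, 1, 1]

```text
t: 13.18
eef_pos: [0.4731, -0.2305, 0.0478]
ee_rot: [3.141, 0.001, -0.002]
force: [1.0, -0.1, 0.3]
width: 0.0877
gripper_force: 0.0
```

Run:
```python
from h import *
go((.473,-.2305,.027,0))
```

```text
at 13.18 [ 0.473 -0.231  0.048] [ 3.141e+00  1.000e-03 -2.000e-03] 0.0877
(0.473, -0.2305, 0.027, 0) turn z -0.001 shift [-0.001 -0.     0.208]
```

Request:
arm_command:
  series: [0, 0, 0, 0, 0, 0.15, 0.8, 0, 0, 0, 0, 0, 0.2, 0.5, 0, 0, 0, 0, 0, 0.2, 0.1, 0, 0, 0, 0, 0, 0.2, 0.1, 0, 0, 0, 0, 0, 0.2, 0.1, 0, 0, 0, 0, 0, 0.2, 0.1, 0, 0, 0, 0, 0, 0.2, 0.1, 0, 0, 0, 0, 0, 0.2, 0.1]
  force: 50

```text
t: 14.18
eef_pos: [0.4729, -0.2306, 0.0278]
ee_rot: [3.141, -0.0, -0.001]
force: [-0.3, -2.5, 2.1]
width: 0.0292
gripper_force: 50.0
```

Request:
arm_command:
  series: [0, 0, 0, 0, 0, 0, 0.1, 0, 0, 0, 0, 0, -0.2, 0.1, 0, 0, 0, 0, 0, -0.5, 0.1, 0, 0, 0, 0, 0, -0.8, 0.1, 0, 0, 0, 0, 0, -1, 0.1, 0, 0, 0, 0, 0, -1, 0.1]

```text
t: 14.92
eef_pos: [0.4733, -0.2302, 0.1283]
ee_rot: [-3.141, -0.002, -0.001]
force: [-0.7, 0.3, -3.3]
width: 0.0288
gripper_force: 50.0
```

Run:
```python
from h import *
im=arm.grab_frame("side"); cv2.imwrite("pics/side2.png",im); 
cv2.imwrite("pics/side2v.png",cv2.resize(im[130:340,200:400],(760,798))[:600])
go((.473,-.2305,.20,0.0))
```

```text
at 14.97 [ 0.472 -0.23   0.127] [-3.141e+00 -0.000e+00 -2.000e-03] 0.0289
(0.473, -0.2305, 0.2, 0.0) turn z -0.001 shift [ 0.005  0.004 -0.729]
```

View pics/side2v.png

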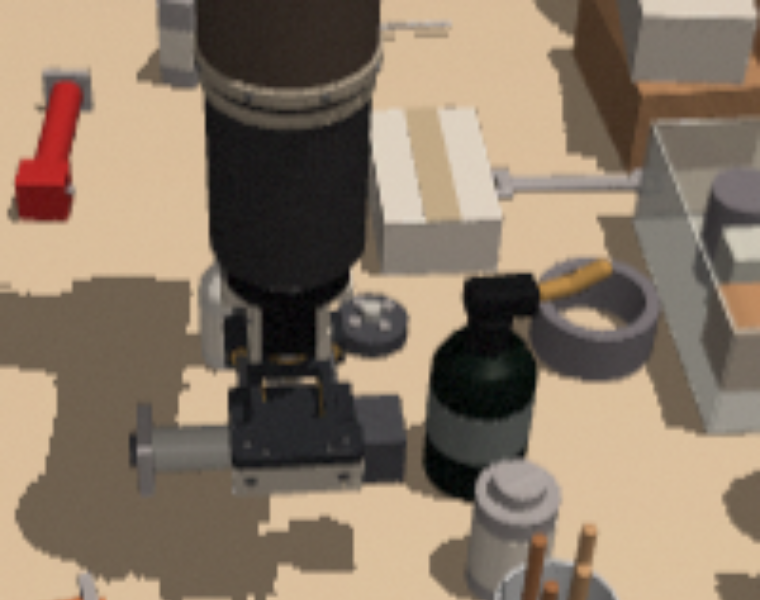

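Request:
arm_command:
  series: [0, 0, 0, 0, 0, -0.3, 0.1, 0, 0, 0, 0, 0, -0.75, 0.1, 0, 0, 0, 0, -0.3, -0.75, 0.1, 0, 0, 0, 0, -0.7, -0.75, 0.1, 0, 0, 0, 0, -1, -0.75, 0.1]

```text
t: 15.6
eef_pos: [0.4718, -0.1291, 0.2007]
ee_rot: [-3.141, 0.003, -0.002]
force: [1.0, -0.0, -3.1]
width: 0.029
gripper_force: 50.0
```

Request:
arm_command:
  series: [0, 0, 0, 0, -0.4, 0, 0.1, 0, 0, 0, 0, -0.8, 0, 0.1, 0, 0, 0, 0, -1, 0, 0.1]

```text
t: 15.98
eef_pos: [0.472, -0.0288, 0.2007]
ee_rot: [3.141, 0.003, -0.0]
force: [0.6, 0.0, -3.1]
width: 0.0288
gripper_force: 50.0
```

Request:
arm_command:
  series: [0, 0, 0.0, 0, -0.4, 0, 0.1, 0, 0, 0, 0, -0.8, 0, 0.1, 0, 0, 0.1, 0.1, -1, 0, 0.1, 0, 0, 0.2, 0.2, -1, 0, 0.1, 0, 0, 0.3, 0.4, -1, 0, 0.1, 0, 0, 0.4, 0.4, -1, 0, 0.1, 0, 0, 0.5, 0.4, -1, 0, 0.1, 0, 0, 0.5, 0.4, -1, 0, 0.1]

```text
t: 16.98
eef_pos: [0.5123, 0.0693, 0.2007]
ee_rot: [3.139, 0.001, -0.786]
force: [0.2, -0.8, -3.6]
width: 0.0289
gripper_force: 50.0
```

Request:
arm_command:
  series: [0, 0, 0.1, 0, 0, 0, 0.1, 0, 0, 0.2, 0, 0, 0, 0.1, 0, 0, 0.3, 0, 0, 0, 0.1, 0, 0, 0.4, 0, 0, 0, 0.1, 0, 0, 0.5, 0, 0, 0, 0.1, 0, 0, 0.5, 0, 0, 0, 0.1, 0, 0, 0.5, 0, 0, 0, 0.1]

```text
t: 17.85
eef_pos: [0.5129, 0.0695, 0.2021]
ee_rot: [3.141, -0.0, -1.567]
force: [0.1, -0.2, -3.7]
width: 0.0287
gripper_force: 50.0
```

Run:
```python
from h import *
go((.5125,.133,.2,-1.571),(.5125,.133,.0275,-1.571))
cv2.imwrite("pics/w4.png",arm.grab_frame("wrist"))
# carton & tin check from old wrist pic w2 (pose reconstructed)
T=np.eye(4);T[:3,:3]=Ro.from_euler("xyz",[np.pi,0,-1.568]).as_matrix();T[:3,3]=[.492,.194,.26]
C=np.array([[0,-.961,-.278,.075],[1,0,0,0],[0,-.278,.961,-.136],[0,0,0,1.]]); m=arm.camera_model("wrist")
m["pose"]=T@C; print(onz(m,[(92,57),(192,55),(201,215),(107,217)],.06)[:,:2].round(3).tolist())
T[:3,:3]=Ro.from_euler("xyz",[np.pi,0,-.004]).as_matrix();T[:3,3]=[.537,-.2555,.248]; m["pose"]=T@C
print("tin",onz(m,[(279,88)],.104)[0,:2],"pot",onz(m,[(409,80)],.1)[0,:2],onz(m,[(362,80),(457,80),(409,31),(409,130)],.1)[:,:2].round(3).tolist())
```

```text
at 17.85 [0.513 0.069 0.202] [ 3.141 -0.    -1.567] 0.0287
(0.5125, 0.133, 0.2, -1.571) turn z 0.003 shift [-0.635  0.001  0.021]
(0.5125, 0.133, 0.0275, -1.571) turn z 0.0 shift [-0.    -0.     1.725]
[[0.67, 0.072], [0.574, 0.072], [0.575, 0.228], [0.676, 0.23]]
tin [ 0.62633951 -0.25451371] pot [ 0.63300566 -0.35835406] [[0.633, -0.321], [0.634, -0.398], [0.669, -0.355], [0.594, -0.362]]
```

Request:
arm_command:
  series: [0, 0, 0, -0.3, 0, 0, 0.1, 0, 0, 0, -0.64, 0, 0.1, 0.1, 0, 0, 0, -0.64, 0, 0.4, 0.1, 0, 0, 0, -0.64, 0, 0.7, 0.1, 0, 0, 0, -0.64, 0, 1, 0.1, 0, 0, 0, -0.64, 0, 1, 0.1]

```text
t: 18.65
eef_pos: [0.5117, 0.1326, 0.1006]
ee_rot: [3.137, -0.003, -1.57]
force: [0.3, 0.3, -3.1]
width: 0.0288
gripper_force: 50.0
```

Request:
arm_command:
  series: [0, 0, 0, 0, 0, 0.2, 0.1, 0, 0, 0, 0, 0, 0.4, 0.1, 0, 0, 0, 0, 0, 0.55, 0.1, 0, 0, 0, 0, 0, 0.65, 0.1, 0, 0, 0, 0, 0, 0.71, 0.1, 0, 0, 0, 0, 0, 0.73, 0.1, 0, 0, 0, 0, 0, 0.73, 0.1, 0, 0, 0, 0, 0, 0.73, 0.1]

```text
t: 19.65
eef_pos: [0.5134, 0.1337, 0.0299]
ee_rot: [-3.141, 0.0, -1.572]
force: [0.8, 0.5, -2.7]
width: 0.0289
gripper_force: 50.0
```

Request:
arm_command:
  series: [0, 0, 0, 0, 0, 0.02, 0.1, 0, 0, 0, 0, 0, 0.03, 0.1, 0, 0, 0, 0, 0, 0.03, 0.1, 0, 0, 0, 0, 0, 0.03, 0.1]

```text
t: 20.15
eef_pos: [0.5135, 0.1337, 0.0278]
ee_rot: [-3.141, 0.0, -1.571]
force: [-4.3, -0.7, 9.7]
width: 0.0287
gripper_force: 50.0
```

Request:
arm_command:
  series: [0, 0, 0, 0, 0, 0, 0.55, 0, 0, 0, 0, 0, 0, 0.55, 0, 0, 0, 0, 0, 0, 0.55, 0, 0, 0, 0, 0, -0.2, 0.55, 0, 0, 0, 0, 0, -0.5, 0.55, 0, 0, 0, 0, 0, -1, 0.55]

```text
t: 20.9
eef_pos: [0.5122, 0.1329, 0.1262]
ee_rot: [3.139, -0.002, -1.572]
force: [0.7, 0.5, 0.1]
width: 0.0486
gripper_force: 0.0
```

Run:
```python
from h import *
# can: close across thickness; can x axis at -110 deg -> tool x along it: yaw=-1.92 (or +1.22)
go((.4212,.3888,.25,-1.92),(.4212,.3888,.085,-1.92))
```

```text
at 20.9 [0.512 0.133 0.126] [ 3.139e+00 -2.000e-03 -1.572e+00] 0.0486
(0.4212, 0.3888, 0.25, -1.92) turn z 0.222 shift [-2.558  0.914 -1.238]
(0.4212, 0.3888, 0.085, -1.92) turn z 0.0 shift [ 0.   -0.    1.65]
```

Request:
arm_command:
  series: [0, 0, 0, 0, 0, -0.5, 0.6, 0, 0, 0, -0.3, 0.1, -0.9, 1, 0, 0, 0, -0.7, 0.3, -1, 1, 0, 0, 0, -0.9, 0.3, -1, 1]

```text
t: 21.4
eef_pos: [0.4828, 0.2253, 0.228]
ee_rot: [-3.14, 0.002, -1.571]
force: [-0.0, -1.0, -0.8]
width: 0.0773
gripper_force: 0.0
```

Request:
arm_command:
  series: [0, 0, 0, -0.4, 0.15, -0.24, 1, 0, 0, 0, -0.83, 0.3, -0.24, 1, 0, 0, 0, -0.83, 0.3, -0.24, 1]

```text
t: 21.78
eef_pos: [0.4528, 0.3088, 0.2498]
ee_rot: [3.141, -0.001, -1.569]
force: [0.5, -0.6, -0.2]
width: 0.0875
gripper_force: 0.0
```

Request:
arm_command:
  series: [0, 0, 0.1, -0.4, 0.15, 0, 1, 0, 0, 0.2, -0.83, 0.31, 0, 1, 0, 0, 0.222, -0.83, 0.31, 0, 1, 0, 0, 0.222, -0.83, 0.31, 0, 1, 0, 0, 0.222, -0.83, 0.31, 0, 1]

```text
t: 22.4
eef_pos: [0.4229, 0.3886, 0.2503]
ee_rot: [3.142, -0.001, -1.92]
force: [-0.4, -0.6, -0.6]
width: 0.0874
gripper_force: 0.0
```

Run:
```python
from h import *
go((.4212,.3888,.1,-1.92),(.4212,.3888,.085,-1.92))
```

```text
at 22.4 [0.423 0.389 0.25 ] [ 3.142e+00 -1.000e-03 -1.920e+00] 0.0874
(0.4212, 0.3888, 0.1, -1.92) turn z -0.0 shift [0.004 0.017 1.503]
(0.4212, 0.3888, 0.085, -1.92) turn z 0.0 shift [ 0.   -0.    0.15]
```

Request:
arm_command:
  series: [0, 0, 0, 0, 0.015, 0.3, 1, 0, 0, 0, 0, 0.015, 0.7, 1, 0, 0, 0, 0, 0.015, 1, 1, 0, 0, 0, 0, 0.015, 1, 1]

```text
t: 22.9
eef_pos: [0.4207, 0.3881, 0.1487]
ee_rot: [3.141, -0.004, -1.921]
force: [0.0, -0.2, -0.2]
width: 0.0875
gripper_force: 0.0
```

Request:
arm_command:
  series: [0, 0, 0, 0, 0, 0.3, 1, 0, 0, 0, 0, 0, 0.6, 1, 0, 0, 0, 0, 0, 0.65, 0.8, 0, 0, 0, 0, 0, 0.65, 0.5, 0, 0, 0, 0, 0, 0.65, 0.2, 0, 0, 0, 0, 0, 0.65, 0.2, 0, 0, 0, 0, 0, 0.65, 0.2, 0, 0, 0, 0, 0, 0.65, 0.2]
  force: 30

```text
t: 23.9
eef_pos: [0.4211, 0.3903, 0.0859]
ee_rot: [-3.142, 0.0, -1.92]
force: [-1.5, -0.4, 1.9]
width: 0.0363
gripper_force: 29.7
```

Request:
arm_command:
  series: [0, 0, 0, 0, 0, 0, 0.2, 0, 0, 0, 0, 0, 0, 0.2, 0, 0, 0, 0, 0, -0.2, 0.2, 0, 0, 0, 0, 0, -0.5, 0.2, 0, 0, 0, 0, 0, -0.8, 0.2, 0, 0, 0, 0, 0, -1, 0.2, 0, 0, 0, 0, 0, -1, 0.2]

```text
t: 24.78
eef_pos: [0.4212, 0.3905, 0.1862]
ee_rot: [-3.142, 0.002, -1.921]
force: [-0.1, 0.6, -3.9]
width: 0.0362
gripper_force: 29.7
```

Run:
```python
from h import *
go((.624,.2875,.186,-np.pi),(.624,.2875,.085,-np.pi))
```

```text
at 24.77 [0.421 0.391 0.186] [-3.142e+00  2.000e-03 -1.921e+00] 0.0362
(0.624, 0.2875, 0.186, -3.141592653589793) turn z 0.777 shift [ 2.720e-01 -2.258e+00  2.000e-03]
(0.624, 0.2875, 0.085, -3.141592653589793) turn z 0.0 shift [ 0.   -0.    1.01]
```

Request:
arm_command:
  series: [0, 0, 0, 0.05, -0.3, 0, 0.2, 0, 0, 0, 0.1, -0.6, 0, 0.2, 0, 0, 0, 0.1, -1, 0, 0.2]

```text
t: 25.15
eef_pos: [0.5111, 0.3455, 0.1834]
ee_rot: [3.14, -0.003, -1.92]
force: [0.5, 1.4, -4.7]
width: 0.0362
gripper_force: 29.7
```

Request:
arm_command:
  series: [0, 0, 0.1, 0.1, -0.4, 0, 0.2, 0, 0, 0.2, 0.17, -0.8, 0, 0.2, 0, 0, 0.3, 0.17, -1, 0, 0.2, 0, 0, 0.4, 0.17, -1, 0, 0.2, 0, 0, 0.5, 0.17, -1, 0, 0.2, 0, 0, 0.6, 0.17, -1, 0, 0.2, 0, 0, 0.7, 0.17, -1, 0, 0.2, 0, 0, 0.777, 0.17, -1, 0, 0.2]

```text
t: 26.15
eef_pos: [0.5987, 0.2957, 0.1828]
ee_rot: [-3.14, -0.003, 3.137]
force: [-0.3, 0.6, -3.3]
width: 0.036
gripper_force: 29.7
```

Run:
```python
from h import *
go((.624,.2875,.186,-np.pi),(.624,.2875,.084,-np.pi))
```

```text
at 26.15 [0.599 0.296 0.183] [-3.140e+00 -3.000e-03  3.137e+00] 0.036
(0.624, 0.2875, 0.186, -3.141592653589793) turn z 3.997 shift [-0.253 -0.081 -0.032]
(0.624, 0.2875, 0.084, -3.141592653589793) turn z 0.0 shift [ 0.   -0.    1.02]
```

Request:
arm_command:
  series: [0, 0, 0, -0.25, -0.08, 0, 0.2, 0, 0, 0, -0.25, -0.08, 0.1, 0.2, 0, 0, 0, -0.25, -0.08, 0.3, 0.2, 0, 0, 0, -0.25, -0.08, 0.5, 0.2, 0, 0, 0, -0.25, -0.08, 0.7, 0.2, 0, 0, 0, -0.25, -0.08, 0.8, 0.2, 0, 0, 0, -0.25, -0.08, 0.8, 0.2, 0, 0, 0, -0.25, -0.08, 0.8, 0.2]

```text
t: 27.15
eef_pos: [0.625, 0.2885, 0.1061]
ee_rot: [3.141, 0.001, -3.141]
force: [-0.0, -0.1, -2.8]
width: 0.0362
gripper_force: 29.7
```

Run:
```python
from h import *
go((.624,.2875,.085,-np.pi))
```

```text
at 27.15 [0.625 0.289 0.106] [ 3.141e+00  1.000e-03 -3.141e+00] 0.0362
(0.624, 0.2875, 0.085, -3.141592653589793) turn z 0.0 shift [ 0.01  -0.01   0.211]
```

Request:
arm_command:
  series: [0, 0, 0, 0, -0.01, 0.08, 0.2, 0, 0, 0, 0, -0.01, 0.14, 0.2, 0, 0, 0, 0, -0.01, 0.18, 0.2, 0, 0, 0, 0, -0.01, 0.2, 0.2, 0, 0, 0, 0, -0.01, 0.21, 0.2, 0, 0, 0, 0, -0.01, 0.21, 0.2, 0, 0, 0, 0, -0.01, 0.21, 0.2]

```text
t: 28.02
eef_pos: [0.6247, 0.2872, 0.0859]
ee_rot: [-3.142, 0.0, -3.141]
force: [-4.3, -1.1, 5.0]
width: 0.0363
gripper_force: 29.7
```

Request:
arm_command:
  series: [0, 0, 0, 0, 0, 0, 0.6, 0, 0, 0, 0, 0, 0, 0.6, 0, 0, 0, 0, 0, 0, 0.6, 0, 0, 0, 0, 0, -0.2, 0.6, 0, 0, 0, 0, 0, -0.5, 0.6, 0, 0, 0, 0, 0, -1, 0.6]

```text
t: 28.78
eef_pos: [0.6239, 0.2867, 0.1836]
ee_rot: [-3.139, -0.003, -3.141]
force: [1.6, 0.0, 0.3]
width: 0.0528
gripper_force: 0.0
```

Request:
arm_command:
  series: [0, 0, 0, 0, 0.2, -0.5, 0.6, 0, 0, 0, 0.3, 0.6, -0.8, 0.6, 0, 0, 0, 0.8, 1, -0.8, 0.6]

```text
t: 29.15
eef_pos: [0.5469, 0.3878, 0.2675]
ee_rot: [3.138, 0.004, 3.14]
force: [0.4, 1.2, -1.3]
width: 0.0526
gripper_force: 0.0
```

Request:
arm_command:
  series: [0, 0, 0, 0.3, 0.5, 0, 0.6, 0, 0, 0, 0.6, 1, 0, 0.6, 0, 0, 0, 0.6, 1, 0, 0.6, 0, 0, 0, 0.6, 1, 0, 0.6]

```text
t: 29.65
eef_pos: [0.4855, 0.4864, 0.2643]
ee_rot: [-3.141, -0.0, -3.14]
force: [-0.2, 0.6, 0.2]
width: 0.0523
gripper_force: 0.0
```

Request:
arm_command:
  series: [0, 0, 0, 0.5, 0.4, 0, 0.6, 0, 0, 0, 1, 0.8, 0, 0.6, 0, 0, 0, 1, 0.8, 0, 0.6, 0, 0, 0, 1, 0.8, 0, 0.6]

```text
t: 30.15
eef_pos: [0.3863, 0.5656, 0.2647]
ee_rot: [-3.141, 0.0, -3.141]
force: [0.0, 0.2, 0.5]
width: 0.0527
gripper_force: 0.0
```

Run:
```python
from h import *
go(); im=arm.grab_frame("top"); cv2.imwrite("pics/top2.png",im)
cv2.imwrite("pics/top2c.png",cv2.resize(im[120:270,125:445],(800,375),interpolation=cv2.INTER_CUBIC))
```

```text
at 30.15 [0.386 0.566 0.265] [-3.141  0.    -3.141] 0.0527
```

View pics/top2c.png

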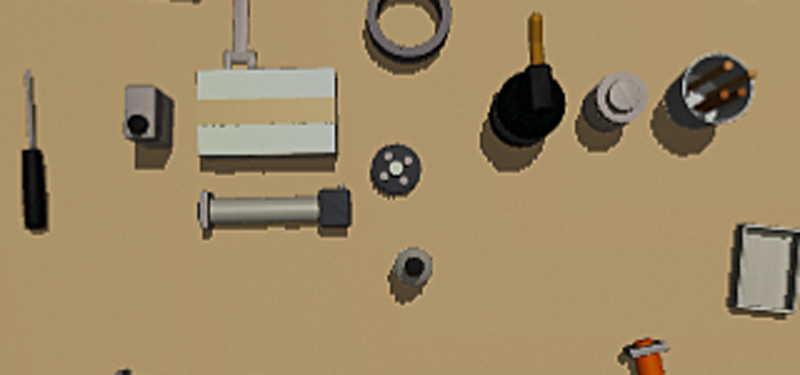

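All three are in place: can top face (124–158, 86–139), tube from plate (205,212) to block (335,208), tin cap (626,95). I'll check the numbers.

Run:
```python
from h import *
m=arm.camera_model("top")
f=lambda p,z:onz(m,np.array(p,float).reshape(-1,2)/2.5+[125,120],z)[:,:2].round(3)
print("tin",f((626,95),.104)); c=f([(124,87),(158,85),(158,138),(126,140)],.1); print("can",c.tolist(),c.mean(0))
a=f([(215,210),(318,208)],.03); print("tube axis pts",a.tolist()); print("ends",f([(199,212),(212,212),(319,208),(351,208)],.044).tolist())
```

```text
tin [[ 0.626 -0.257]]
can [[0.65, 0.303], [0.651, 0.265], [0.591, 0.266], [0.59, 0.302]] [0.6205 0.284 ]
tube axis pts [[0.513, 0.215], [0.512, 0.094]]
ends [[0.51, 0.232], [0.51, 0.217], [0.512, 0.092], [0.511, 0.054]]
```

```bash
python3 -c "
from station import arm
print(arm.job_done())"
```

```text
the job is handed in; nothing more can be done
None
```

I placed the tin, can and tube, let go of them and handed the job in at about 30 s of the 72 s; by the last top picture all three were within the limits and no bystander had visibly moved, but the verdict was not returned.

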